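# Push a loaded sample tray across a gap into its dock

### The arm

A 7-joint arm with a two-finger parallel gripper is mounted at the origin on a cart in front of the work surface, level with it; the furniture and walls round the work are solid. World frame = base frame: x ahead of the robot, y to its left, z up, the work surface at z = 0. Lengths are in m, angles in rad, forces in N, time in s.
With the tool pointing down it reaches from about 0.4 to 0.85 m from the base axis. Payload 4.5 kg.
Tool frame: the origin (TCP) lies between the finger pads; the fingertips stand 14 mm ahead of it and the grasp point (between the pads) lies 5 mm behind it; y points along the fingers, x is the direction in which the jaws open and shut, and the axes are right-handed (so a half turn about y gives the same grasp; the last joint's range is limited). The gripper opens to 88 mm and grips with 3 to 60 N. Pads are 18 mm wide; open, the fingers measure 123 mm over their backs; the gripper's body (75 mm by 187 mm) begins 45 mm behind the grasp point.
Start: joints at [-1.068, 0.689, -0.195, 1.565, 0.157, 0.902, -0.215], TCP at [0.282, 0.558, 0.253] pointing down, gripper open.
Joint ranges: [-3.01, 3.01], [-0.46, 2.08], [-1.47, 1.51], [0.13, 2.56], [-1, 4.14], [0.04, 2.09], [-2.66, 2.66]. Speed limits (rad/s): [2.57, 2.57, 3.14, 3.14, 3.14, 3.14, 3.14].

### API

Orientations are given as [roll, pitch, yaw] about the fixed x, y, z axes, in that order (R = Rz(yaw) Ry(pitch) Rx(roll)).
In Python, from station import state, read_camera, hand_in gives the robot as it stands. The module is installed in compiled form; this text tells all that it offers.
- The arm moves only by the tool move_arm, never from a script. Its argument "rows" is a list of rows, each an object of numbers: "x", "y", "z": the shift along the tool's x, y, z in m; "roll": the turn about the tool's y in degrees. In form: [{"x": .., "y": .., "z": .., "roll": ..}, ...]. A call has 1 to 8 rows; each row is the pose to reach, as a shift and turn from the pose commanded when the call began, along the tool's axes at that moment; what a row does not reach only later rows make up. A row lasts 1/8 s, in which the tool goes at most 62.5 mm and 10.7 degrees, less where a joint would pass 70% of its speed; a pose out of reach is approached as far as the arm can. A call with a gripper value outside its range is refused whole. "fingers" is the closure, from 0 (fully open) to 1 (shut), set as the call begins (left out, the last holds). The fingers move at their own pace and stop on an object; "squeeze" is the grip in N (left out, the last holds). Time passes only in rows, so rows that repeat a pose let the fingers close. It gives the time, the measured TCP pose, the force and the opening at its end, in the units of the state.
- state(): the state, without advancing time (a new reading comes with each control period).
- read_camera(name): name is "side" or "top" or "wrist"; returns a dict with "color" (384x512x3 uint8, red, green, blue), "K" (3x3 intrinsics, pixels), "extrinsics" (4x4, takes a point from camera to world coordinates); the wrist camera has in their place "tool_from_camera" (4x4, takes a point from camera to tool coordinates, whose origin is the TCP and whose axes are the tool frame's). Camera axes: x right, y down, z forward; pixel columns grow to the right and rows downward; lengths in m; the calibration is good to about 2 mm. The wrist camera is an equidistant fisheye: a pixel r from the principal point sees the ray r / f radians off the axis. A picture is of the moment at which its call begins: read the wrist's pose just before it. There is no depth.
- hand_in(): hands the job in, once; it reports no verdict.
The state is a dict: "time": time; "joints": joint angles; "dq": joint speeds; "tau": joint torques, N m; "position": TCP position; "orientation": TCP orientation; "ft_force": force on the tool from outside, world axes, zero at the start; "ft_torque": the same for the moment, N m; "width": finger opening in m.
Only numpy, scipy, OpenCV 4.12 (cv2) and the standard library are available. Lean on these libraries where they do the work, as an engineer would, in place of code of your own. Each camera call takes 0.05 s, during which the arm holds its last target.

### The job

Push the loaded sample tray off its stand, straight across the gap and into the guided dock on the right until its nose presses firmly but gently against the dock's end stop, then let go and leave it there. Slide it, do not carry it: it is nose-heavy, so hold its tail down so that the nose never sags into the gap. Keep the two vials standing in the tray and leave the beaker and the timer alone.

Things in the scene. Friction and masses are not known exactly. Their poses are not given: they have to be found in the camera images.
- supply: Stand on which the tray starts: a flat fixed grey deck on four feet, 170 long (its x) x 140 wide x 45 high, no guides, smooth (friction about 0.25, on the dock too). Origin on the bench under its centre, z up; its +x points at the dock (to the robot's right). It may be slightly turned.
- supply_edge (a point): Middle of the stand's edge on the gap side, at deck height (85 mm from the stand's centre along its +x).
- receiver: Dock: a fixed grey deck 200 long (its x) x 160 wide x 45 high on four feet, beyond a gap of 80 to 92 mm from the stand. Origin on the bench plane under its centre; +x is the way the tray goes in. It stands up to 8 mm out of line with the stand, turned from it by up to 0.05 rad, its deck up to 1.2 mm lower or higher.
- receiver_mouth (a point): Middle of the dock's mouth edge at deck height (100 mm from the dock's centre along its -x). This edge is bevelled, so that the tray's turned-up nose rides on. The end stop (100 wide, 28 high aluminium bar with a rubber pad on its near face) is clamped in a slot, pad face 164 to 188 mm inside this edge; just where is not given: feel for it.
- receiver_throat (a point): Middle of the deck 36 mm inside the mouth, at deck height. From here on the dock's two aluminium side guides (14 high) run parallel, 116 mm apart inside (the tray is 110 wide); before it they flare open to about 140 mm at the mouth.
- tray: Shallow white tray 160 long (its x) x 110 wide, walls 16 high, floor 4 thick. Origin on its underside at its centre, +x to the nose; the last 22 mm of the underside there turn up, by 5 mm. A heavy aluminium well block (45 x 96 x 38 high) fixed at the nose puts the centre of mass about 48 mm behind the nose; about 0.6 kg, varies by a quarter. Starts on the stand, up to 0.06 rad askew.
- tray_grip (a point): On the axis of the grey grip post, a square 24 x 24 mm upright post fixed at the tail (60 mm behind the tray's centre, sides along the tray's axes). Its top is 56 above the tray's underside, this point 45 above it. Free on all sides above the 16 mm walls: the tail's outer face is 20 mm behind this point, the vials' axes about 60 mm ahead. Pinch it along either axis.
- tray_nose (a point): Middle of the outer face of the tray's nose (80 mm ahead of the tray's centre, 12 above the underside); its +x is the tray's.
- vial_left_mid (a point): Centre of a loose glass vial, 29 wide x 64 high, with a black cap, that stands on the tray's floor just behind the well block, left of the middle as seen along the tray's +x.
- vial_right_mid (a point): Centre of a like vial, 30 wide x 68 high, right of the middle.
- beaker_mid (a point): Centre of a glass beaker, 53 wide x 70 high, behind the stand; not to be disturbed.
- timer_mid (a point): Centre of a white wedge-shaped bench timer, 31 x 66 x 58 high, behind the dock; not to be disturbed.

How it is judged:
By the outcome, as a careful person would: the job done as asked, in the order asked, and still so for the second after the job is handed in, with the robot touching nothing.
It also fails if it takes over 67 s, if anything falls off the work surface, if the arm or the gripper's body presses on something with over 40 N, if the wrist force passes 120 N, or if a joint passes its speed limit or range.

## Working session

There is one attempt and no reset: what is moved stays moved. The work goes in short steps, Python scripts to look and compute and a tool call to move; the robot and the scene stay as the last step left them, time stands still between calls to the robot, and variables do not carry over. Pictures are saved under pics/ and viewed, and the job is handed in when it is done.

Besides the shell and the picture viewer there is one more tool, called after "Call:" by a JSON object that holds its "api" and its "payload", one argument or row to a line. move_arm: Moves the arm, as the interface text tells. Its arguments: {"type":"object","properties":{"rows":{"type":"array"},"fingers":{"type":"number"},"squeeze":{"type":"number"}},"required":["rows"]}

```bash
mkdir -p pics; python3 - <<'E'
from station import *
import cv2,numpy as np
s=state();print({k:np.round(v,3).tolist() for k,v in s.items()})
for n in("side","top","wrist"):
    d=read_camera(n);cv2.imwrite(f"pics/{n}0.png",d["color"][:,:,::-1])
    print(n,{k:np.round(v,4).tolist() for k,v in d.items() if k!="color"})
E
```

```text
{'time': 0.0, 'joints': [-1.068, 0.69, -0.195, 1.566, 0.157, 0.902, -0.215], 'dq': [0.003, -0.002, -0.0, 0.001, -0.0, -0.0, 0.001], 'tau': [0.001, -52.756, -1.267, -15.343, -0.053, 0.006, 0.0], 'position': [0.282, 0.557, 0.252], 'orientation': [-1.571, 0.002, 1.102], 'ft_force': [0.117, -0.302, 0.231], 'ft_torque': [0.005, 0.03, 0.004], 'width': 0.088}
side {'K': [[399.5385, 0.0, 259.9074], [0.0, 399.5385, 187.5175], [0.0, 0.0, 1.0]], 'extrinsics': [[-0.9665, -0.0967, 0.2377, 0.3537], [-0.2555, 0.4489, -0.8563, 0.5155], [-0.024, -0.8883, -0.4586, 0.4586], [0.0, 0.0, 0.0, 1.0]]}
top {'K': [[432.0194, 0.0, 255.5932], [0.0, 432.0194, 190.828], [0.0, 0.0, 1.0]], 'extrinsics': [[-0.0141, -0.9846, 0.1742, 0.4418], [-0.9997, 0.0105, -0.0214, -0.1985], [0.0192, -0.1745, -0.9845, 0.9102], [0.0, 0.0, 0.0, 1.0]]}
wrist {'K': [[297.3186, 0.0, 258.3185], [0.0, 297.3186, 188.0862], [0.0, 0.0, 1.0]], 'tool_from_camera': [[1.0, 0.0015, -0.0005, 0.0001], [0.0009, -0.313, 0.9498, -0.1328], [0.0013, -0.9498, -0.313, 0.0815], [0.0, 0.0, 0.0, 1.0]]}
```

View pics/top0.png

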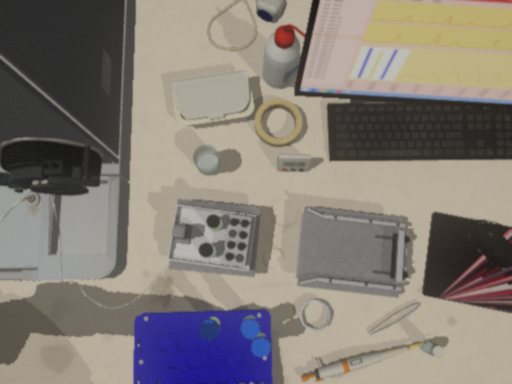

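View pics/side0.png

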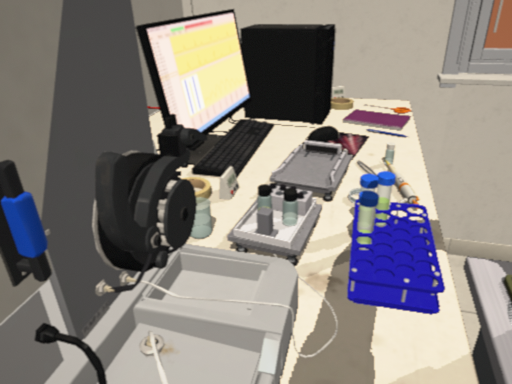

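View pics/wrist0.png

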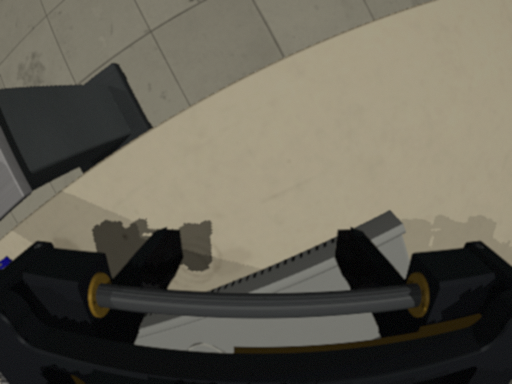

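```bash
cat > h.py <<'E'
import numpy as np,cv2
K=np.array([[432.0194,0,255.5932],[0,432.0194,190.828],[0,0,1]])
from station import *
def top():
    d=read_camera("top");return d
def ray(d,u,v,z):
    K=d["K"];E=d["extrinsics"]
    r=E[:3,:3]@np.linalg.solve(K,[u,v,1]);o=E[:3,3]
    return o+r*(z-o[2])/r[2]
def proj(d,p):
    E=d["extrinsics"];c=E[:3,:3].T@(np.asarray(p)-E[:3,3]);q=d["K"]@c;return q[:2]/q[2]
E
python3 - <<'E'
import cv2
im=cv2.imread('pics/top0.png')
a=im[190:290,155:275];cv2.imwrite('pics/t1.png',cv2.resize(a,None,fx=6,fy=6,interpolation=cv2.INTER_CUBIC))
a=im[195:305,285:420];cv2.imwrite('pics/t2.png',cv2.resize(a,None,fx=5,fy=5,interpolation=cv2.INTER_CUBIC))
im=cv2.imread('pics/side0.png')
a=im[130:270,220:370];cv2.imwrite('pics/s1.png',cv2.resize(a,None,fx=4,fy=4,interpolation=cv2.INTER_CUBIC))
E
```

```text
(no output)
```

View pics/t1.png

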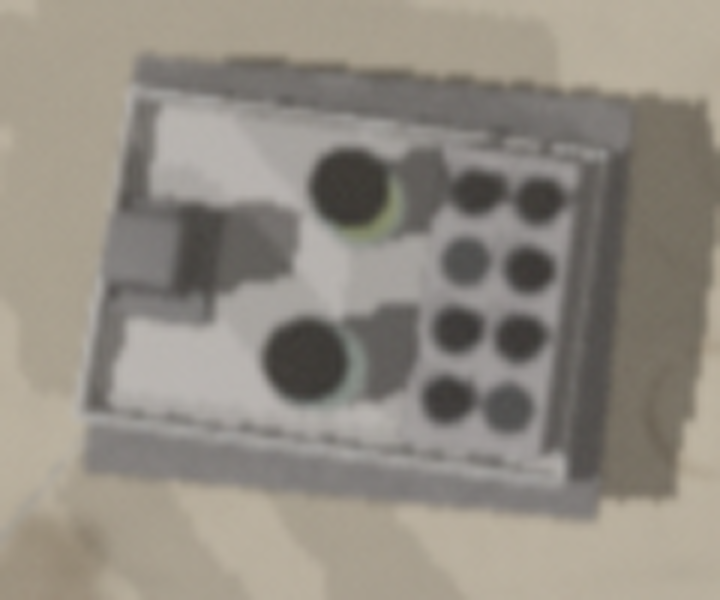

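View pics/t2.png

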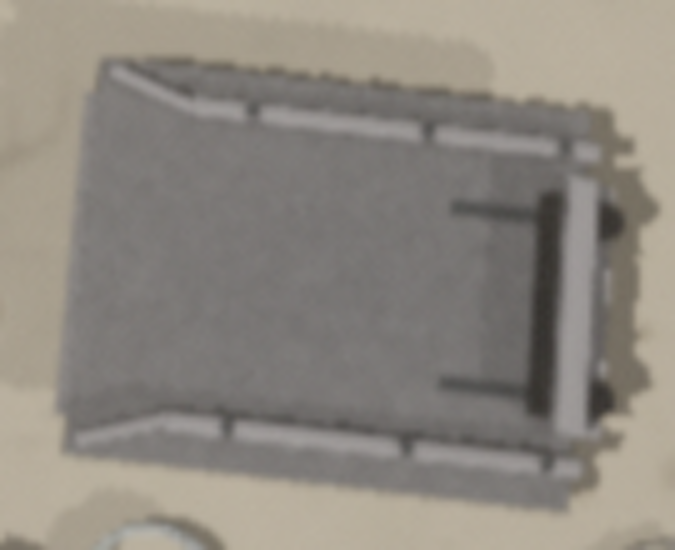

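View pics/s1.png

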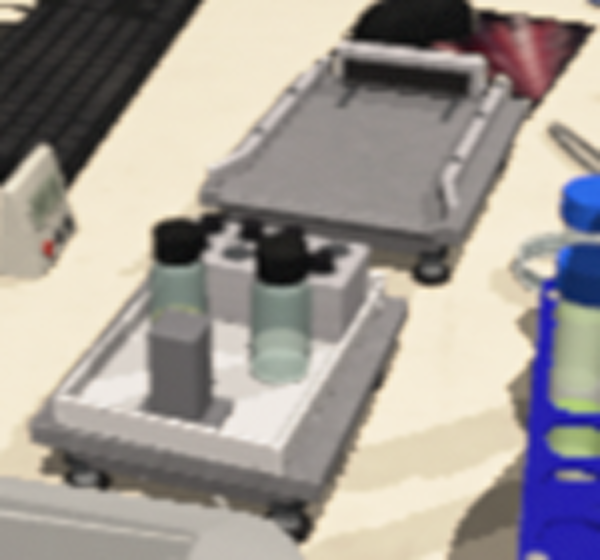

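```bash
python3 - <<'E'
from h import *
d=top()
def T1(U,V,z):return ray(d,155+(U+.5)/6-.5,190+(V+.5)/6-.5,z)
def T2(U,V,z):return ray(d,285+(U+.5)/5-.5,195+(V+.5)/5-.5,z)
def ang(a,b): return np.arctan2(*(b-a)[1::-1])
tl,tr,nr,nl=[T1(*p,.061) for p in((132,90),(82,412),(563,482),(608,155))]
print("tray",tl,tr,nr,nl,"len",np.linalg.norm(tl-nl),np.linalg.norm(tr-nr),"w",np.linalg.norm(tl-tr),np.linalg.norm(nl-nr))
c=(tl+tr+nr+nl)/4;a=[ang(tl,nl),ang(tr,nr),ang(tr,tl)-np.pi/2,ang(nr,nl)-np.pi/2]
print("c",c,a)
p=[T1(*q,.101) for q in((112,207),(183,210),(172,290),(103,283))]
print("post",np.mean(p,0),[np.linalg.norm(p[i]-p[i-1]) for i in range(4)])
s=[T1(*q,.045) for q in((135,57),(632,100),(598,517),(85,472))]
print("stand",np.mean(s,0),[np.linalg.norm(s[i]-s[i-1]) for i in range(4)],ang(s[0],s[1]),ang(s[3],s[2]))
A,B,C,D=[T2(*q,.059) for q in((195,106),(600,153),(580,470),(165,422))]
print("guides",A,B,C,D,ang(A,B),ang(D,C),np.linalg.norm(A-D),np.linalg.norm(B-C))
r=[T2(*q,.045) for q in((105,60),(615,110),(567,508),(65,452))]
print("dock",np.mean(r,0),[np.linalg.norm(r[i]-r[i-1]) for i in range(4)],ang(r[0],r[1]),ang(r[3],r[2]))
m=[T2(*q,.045) for q in((92,95),(60,410))];print("mouth",m)
for q in((568,175),(555,432)): print("stop near top",T2(*q,.073))
for q in ((530,410),(538,195)): print("pad bottom?",T2(*q,.045))
E
```

```text
tray [ 0.56613643 -0.06022834  0.061     ] [ 0.46139201 -0.04601047  0.061     ] [ 0.43697484 -0.20088882  0.061     ] [ 0.54273234 -0.21689962  0.061     ] len 0.15840972593360803 0.15679126639373656 w 0.10570497469154264 0.10696258303637021
c [ 0.50180891 -0.13100681  0.061     ] [np.float64(-1.7190831969192528), np.float64(-1.7271631586086102), np.float64(-1.7057104126564955), np.float64(-1.7210469684601424)]
post [ 0.51080828 -0.07087527  0.101     ] [np.float64(0.023700134237546543), np.float64(0.02210975021422834), np.float64(0.025001400364609426), np.float64(0.021500999127735718)]
stand [ 0.50265877 -0.13520649  0.045     ] [np.float64(0.13806523598501536), np.float64(0.16798346064412767), np.float64(0.13837271620476135), np.float64(0.16859483488889818)] -1.6693019967039586 -1.6711264369061167
guides [ 0.54061359 -0.35144533  0.059     ] [ 0.51993569 -0.51209861  0.059     ] [ 0.39718787 -0.49511419  0.059     ] [ 0.41775441 -0.33466018  0.059     ] -1.6988039237918036 -1.6982783491142077 0.12400048371565098 0.12391729470623027
dock [ 0.472093   -0.40843284  0.045     ] [np.float64(0.15642501989285001), np.float64(0.2077762187266595), np.float64(0.15961867919569198), np.float64(0.19821077927005112)] -1.6808127718238826 -1.694285533188631
mouth [array([ 0.5471982 , -0.31240795,  0.045     ]), array([ 0.42259353, -0.29562366,  0.045     ])]
stop near top [ 0.51021925 -0.49373421  0.073     ]
stop near top [ 0.41222485 -0.48166092  0.073     ]
pad bottom? [ 0.41989235 -0.48179014  0.045     ]
pad bottom? [ 0.50462242 -0.49088089  0.045     ]
```

```bash
python3 - <<'E'
from h import *
a=read_camera("top");b=read_camera("side")
def tri(p,q):
    def r(d,p):
        v=d["extrinsics"][:3,:3]@np.linalg.solve(d["K"],[*p,1]);return d["extrinsics"][:3,3],v/np.linalg.norm(v)
    o1,v1=r(a,p);o2,v2=r(b,q)
    A=np.c_[v1,-v2];t=np.linalg.lstsq(A,o2-o1,rcond=None)[0]
    return (o1+t[0]*v1+o2+t[1]*v2)/2,np.linalg.norm(o1+t[0]*v1-o2-t[1]*v2)
print("black",tri((50,165),(145,205)),tri((100,180),(175,260)))
print("hub", tri((33,198),(150,340)))
print("beaker",tri((207,155),(200,185)))
for p in((130,0),(118,160),(117,200),(115,275)):print(p,[ray(a,*p,z)[:2].round(3) for z in(0,.1,.2,.3)])
for n,(x0,x1,y0,y1) in{"top":(0,200,0,320)}.items():
    cv2.imwrite("pics/tl.png",cv2.resize(a["color"][y0:y1,x0:x1,::-1],None,fx=2.4,fy=1.8))
E
```

```text
black (array([0.61388003, 0.12595815, 0.20808981]), np.float64(0.0017199029882496838)) (array([0.61051876, 0.0825524 , 0.08932908]), np.float64(0.0019375821508341071))
hub (array([0.58071302, 0.21609574, 0.0733194 ]), np.float64(0.0006530034494395006))
beaker (array([ 0.65336978, -0.12437063,  0.10838149]), np.float64(0.0016047666565116004))
(130, 0) [array([1.053, 0.065]), array([0.986, 0.036]), array([0.919, 0.007]), array([ 0.852, -0.022])]
(118, 160) [array([0.673, 0.077]), array([0.648, 0.047]), array([0.623, 0.017]), array([ 0.597, -0.014])]
(117, 200) [array([0.586, 0.076]), array([0.57 , 0.046]), array([0.555, 0.015]), array([ 0.539, -0.015])]
(115, 275) [array([0.43 , 0.073]), array([0.432, 0.043]), array([0.433, 0.014]), array([ 0.434, -0.016])]
```

```bash
python3 -c "
import cv2
a=cv2.imread('pics/side0.png');cv2.imwrite('pics/sb.png',cv2.resize(a[100:384,0:350],None,fx=2.1,fy=2.1))"
```

```text
(no output)
```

View pics/tl.png

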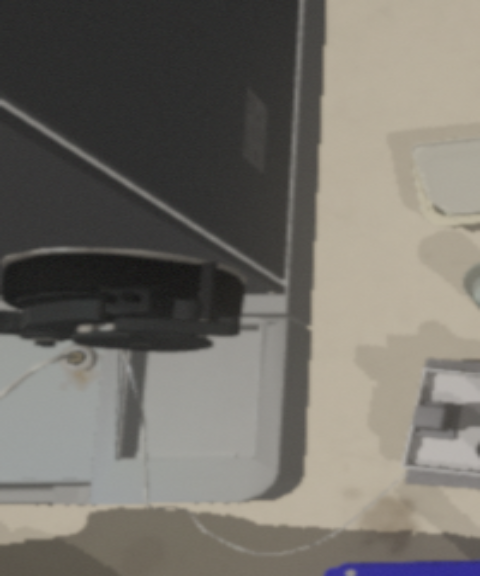

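View pics/sb.png

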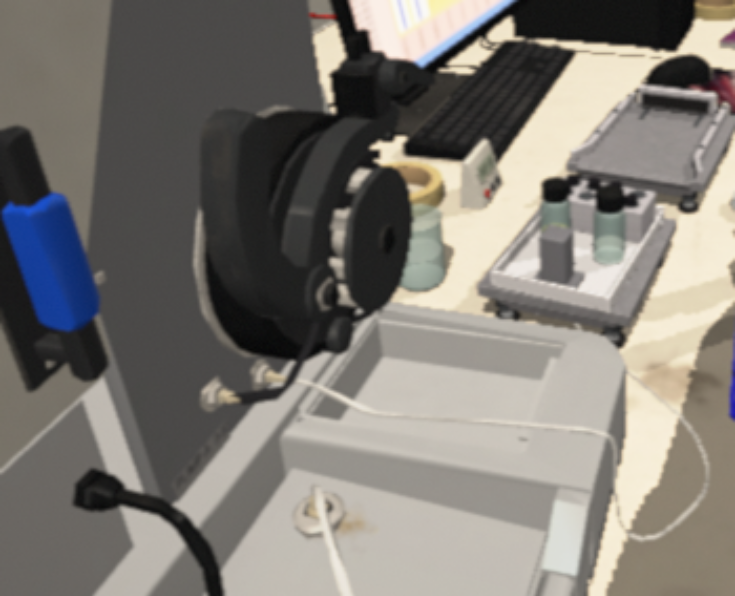

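Call:
{"api": "move_arm", "payload": {
  "rows": [
    {"x": -0.035,"y": -0.01,"z": -0.032,"roll": -2},
    {"x": -0.075,"y": -0.02,"z": -0.068,"roll": -4},
    {"x": -0.115,"y": -0.03,"z": -0.104,"roll": -6},
    {"x": -0.155,"y": -0.03,"z": -0.14,"roll": -8},
    {"x": -0.195,"y": -0.03,"z": -0.176,"roll": -10},
    {"x": -0.235,"y": -0.03,"z": -0.212,"roll": -12},
    {"x": -0.275,"y": -0.03,"z": -0.248,"roll": -14},
    {"x": -0.305,"y": -0.03,"z": -0.275,"roll": -16}
  ],
  "fingers": 0.5,
  "squeeze": 30
}}

```text
time: 1.3
position: [0.3903, 0.1588, 0.2828]
orientation: [-1.571, 0.0, 1.381]
ft_force: [1.5, -0.3, 1.0]
width: 0.0442
```

Call:
{"api": "move_arm", "payload": {
  "rows": [
    {"x": -0.03,"y": 0,"z": -0.014,"roll": -0.5},
    {"x": -0.06,"y": 0,"z": -0.028,"roll": -1},
    {"x": -0.09,"y": 0,"z": -0.045,"roll": -1.5},
    {"x": -0.12,"y": 0,"z": -0.07,"roll": -2},
    {"x": -0.15,"y": 0.01,"z": -0.1,"roll": -2.4},
    {"x": -0.175,"y": 0.03,"z": -0.13,"roll": -2.4},
    {"x": -0.195,"y": 0.06,"z": -0.152,"roll": -2.4},
    {"x": -0.203,"y": 0.083,"z": -0.162,"roll": -2.4}
  ]
}}

```text
time: 2.3
position: [0.5115, -0.0707, 0.1986]
orientation: [-1.571, 0.001, 1.42]
ft_force: [-0.0, 0.2, -0.5]
width: 0.0445
```

Call:
{"api": "move_arm", "payload": {
  "rows": [
    {"x": 0,"y": 0,"z": 0,"roll": 0},
    {"x": 0,"y": 0,"z": 0,"roll": 0}
  ]
}}

```text
time: 2.55
position: [0.5108, -0.0678, 0.2004]
orientation: [-1.571, -0.001, 1.424]
ft_force: [0.4, 0.3, 0.3]
width: 0.0443
```

```bash
python3 - <<'E'
from h import *
s=state();print(s["position"],s["orientation"],s["ft_force"],s["joints"])
d=read_camera("wrist");cv2.imwrite("pics/w1.png",cv2.resize(d["color"][:,:,::-1],None,fx=1.5,fy=1.5))
# project expected post top corners
from scipy.spatial.transform import Rotation as R
M=np.eye(4);M[:3,:3]=R.from_euler('xyz',s["orientation"]).as_matrix();M[:3,3]=s["position"]
W=M@d["tool_from_camera"];K=d["K"];print(K[0,0])
t=-1.7185;u=np.array([np.cos(t),np.sin(t),0]);n=np.array([-u[1],u[0],0])
for a,b in((1,1),(1,-1),(-1,-1),(-1,1)):
    p=np.array([.511,-.0712,.101])+.012*(a*u+b*n);c=W[:3,:3].T@(p-W[:3,3])
    th=np.arccos(c[2]/np.linalg.norm(c));r=K[0,0]*th;h=np.hypot(c[0],c[1])
    print((K[0,2]+r*c[0]/h)*1.5,(K[1,2]+r*c[1]/h)*1.5)
d=read_camera("top");cv2.imwrite("pics/t3.png",d["color"][:,:,::-1])
E
```

```text
[ 0.5107798  -0.06778704  0.20042905] [-1.57133649e+00 -6.33947340e-04  1.42412679e+00] [0.38793655 0.26866385 0.25669496] [ 0.2156895   0.63272686 -0.27748778  1.94622166  0.28990901  0.60020032
  1.17276344]
297.3186396354542
360.09112174189016 311.9829169801534
359.30967228001794 271.1031626484894
403.38323138091306 271.1928480054401
402.78667966263436 312.102837317757
```

View pics/w1.png

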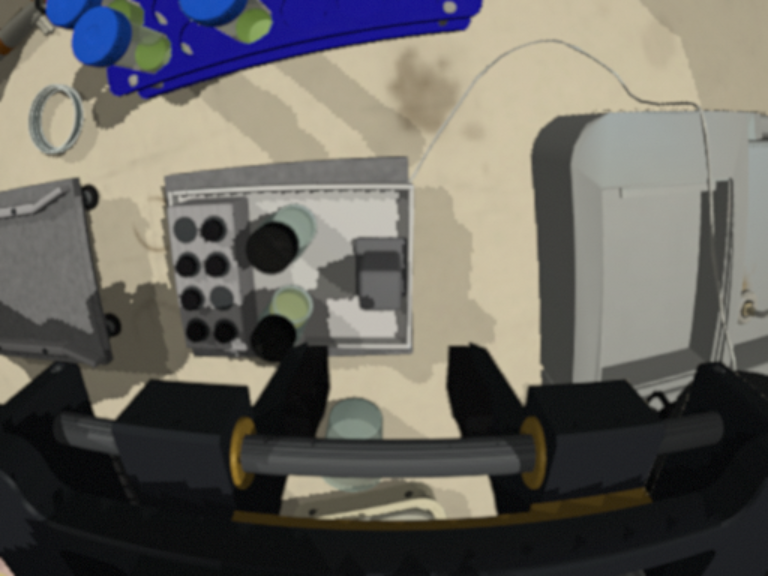

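View pics/t3.png

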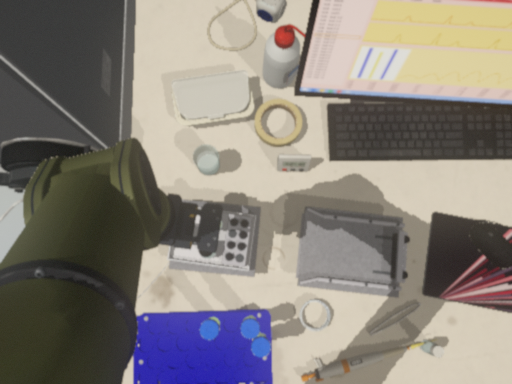

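Call:
{"api": "move_arm", "payload": {
  "rows": [
    {"x": -0.003,"y": 0.015,"z": 0},
    {"x": -0.003,"y": 0.035,"z": 0},
    {"x": -0.003,"y": 0.055,"z": 0},
    {"x": -0.003,"y": 0.075,"z": 0},
    {"x": -0.003,"y": 0.092,"z": 0},
    {"x": -0.003,"y": 0.105,"z": 0},
    {"x": -0.003,"y": 0.112,"z": 0},
    {"x": -0.003,"y": 0.115,"z": 0}
  ]
}}

```text
invalid input
```

Call:
{"api": "move_arm", "payload": {
  "rows": [
    {"x": 0,"y": 0,"z": 0},
    {"x": 0,"y": 0,"z": 0}
  ]
}}

```text
invalid input
```

```bash
python3 - <<'E'
from h import *
s=state();print(s["position"],s["orientation"],s["ft_force"])
d=read_camera("wrist");cv2.imwrite("pics/w2.png",cv2.resize(d["color"][:,:,::-1],None,fx=1.5,fy=1.5))
d=read_camera("side");cv2.imwrite("pics/s2.png",cv2.resize(d["color"][100:300,150:400,::-1],None,fx=3,fy=3))
E
```

```text
[ 0.51099473 -0.06775282  0.20082326] [-1.57238383e+00 -5.20577805e-04  1.42450756e+00] [ 0.40672284  0.11032553 -0.74692363]
```

View pics/w2.png

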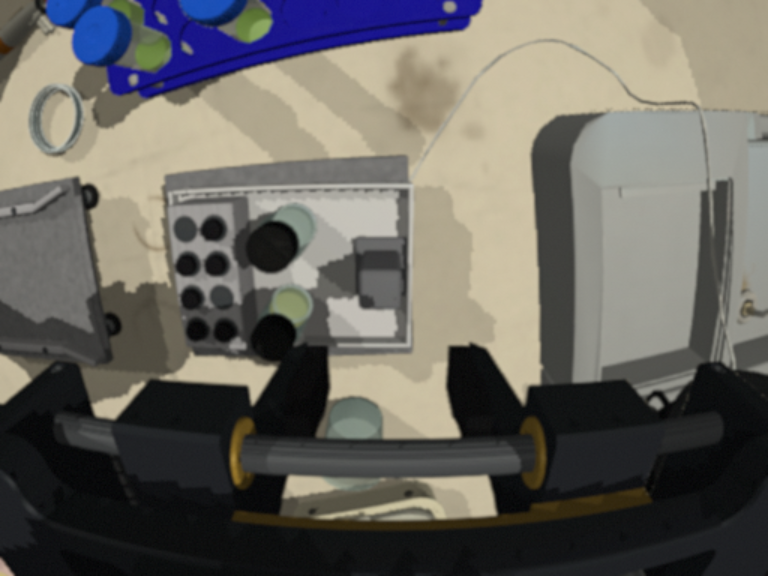

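View pics/s2.png

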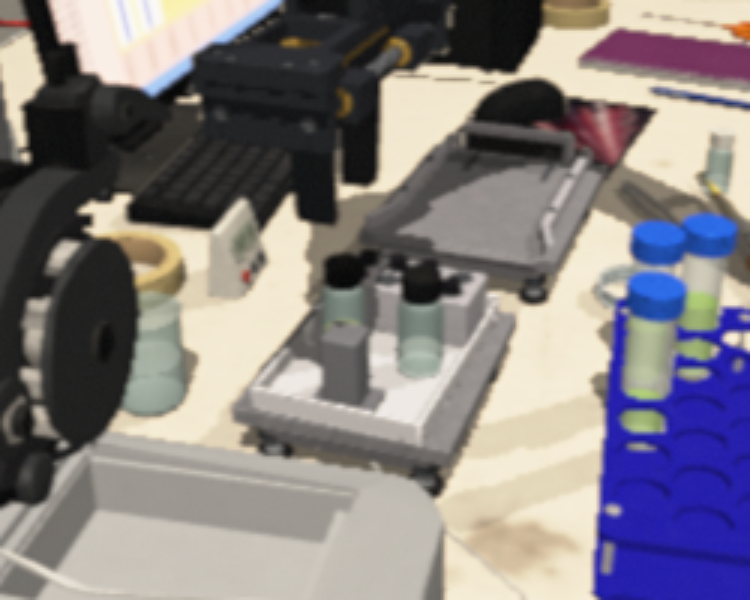

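The views show the gripper still hovering above the tray; the post top in the wrist view is at about (381, 290), centred between the fingers at columns 325 and 450. The move was refused because each row needs "roll".

Call:
{"api": "move_arm", "payload": {
  "rows": [
    {"x": -0.003,"y": 0.015,"z": 0,"roll": 0},
    {"x": -0.003,"y": 0.035,"z": 0,"roll": 0},
    {"x": -0.003,"y": 0.055,"z": 0,"roll": 0},
    {"x": -0.003,"y": 0.075,"z": 0,"roll": 0},
    {"x": -0.003,"y": 0.092,"z": 0,"roll": 0},
    {"x": -0.003,"y": 0.105,"z": 0,"roll": 0},
    {"x": -0.003,"y": 0.112,"z": 0,"roll": 0},
    {"x": -0.003,"y": 0.115,"z": 0,"roll": 0}
  ]
}}

```text
time: 3.75
position: [0.5103, -0.0716, 0.0844]
orientation: [-1.571, -0.0, 1.423]
ft_force: [0.1, 0.3, 0.5]
width: 0.0442
```

Call:
{"api": "move_arm", "payload": {
  "rows": [
    {"x": 0,"y": 0,"z": 0,"roll": 0},
    {"x": 0,"y": 0,"z": 0,"roll": 0}
  ]
}}

```text
time: 4.0
position: [0.5107, -0.0716, 0.0851]
orientation: [-1.572, -0.0, 1.423]
ft_force: [0.2, -0.8, -0.1]
width: 0.0442
```

```bash
python3 - <<'E'
from h import *
s=state();print(s["position"],s["orientation"],s["ft_force"])
d=read_camera("wrist");cv2.imwrite("pics/w3.png",cv2.resize(d["color"][:,:,::-1],None,fx=1.5,fy=1.5))
d=read_camera("side");cv2.imwrite("pics/s3.png",cv2.resize(d["color"][100:300,150:400,::-1],None,fx=3,fy=3))
E
```

```text
[ 0.51067001 -0.07164744  0.08513332] [-1.57176204e+00 -1.69180595e-04  1.42303109e+00] [ 0.16518932 -0.82711789 -0.06322846]
```

View pics/w3.png

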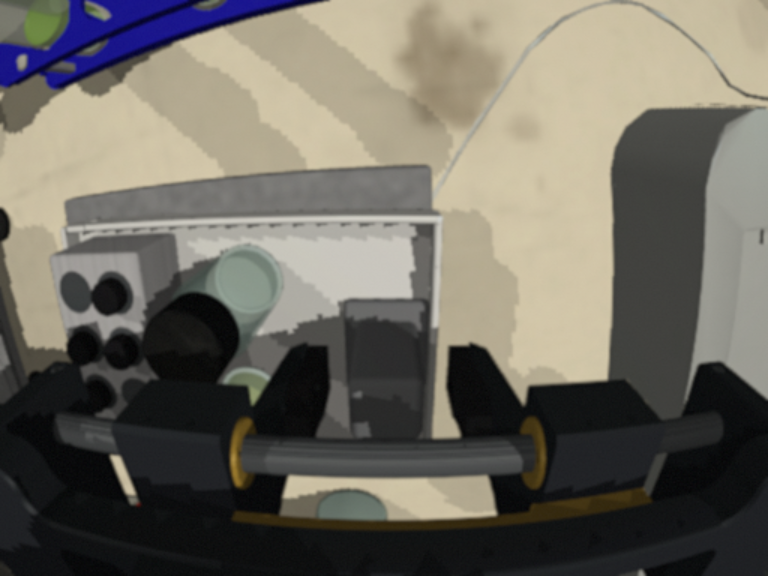

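View pics/s3.png

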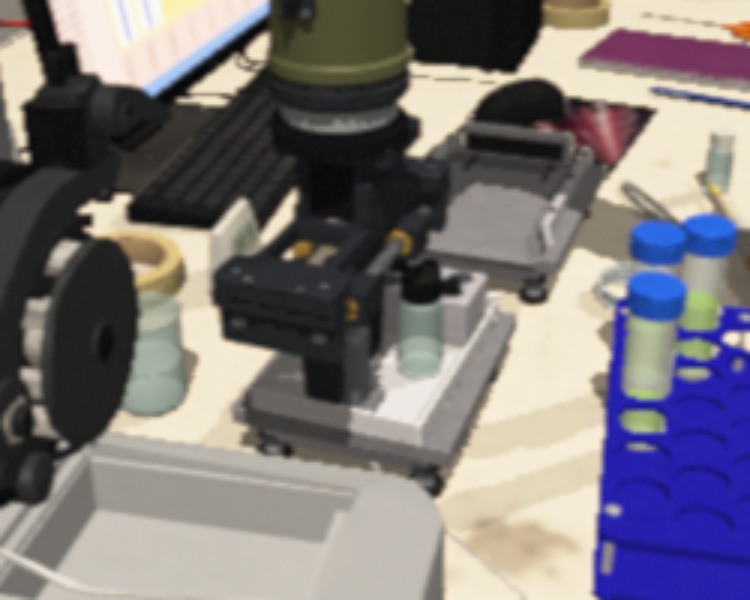

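The post, at columns 345–428 of the wrist view, sits between the fingers at 328 and 448. I'll close on it now.

Call:
{"api": "move_arm", "payload": {
  "rows": [
    {"x": 0,"y": 0,"z": 0,"roll": 0},
    {"x": 0,"y": 0,"z": 0,"roll": 0},
    {"x": 0,"y": 0,"z": 0,"roll": 0},
    {"x": 0,"y": 0,"z": 0,"roll": 0},
    {"x": 0,"y": 0,"z": 0,"roll": 0},
    {"x": 0,"y": 0,"z": 0,"roll": 0}
  ],
  "fingers": 1,
  "squeeze": 35
}}

```text
time: 4.85
position: [0.5103, -0.0717, 0.0848]
orientation: [-1.571, 0.0, 1.423]
ft_force: [-0.5, -0.9, 3.0]
width: 0.0239
```

```bash
python3 - <<'E'
from h import *
for i in range(4):
    d=read_camera("top");s=state();print(s["position"],s["orientation"][2],s["ft_force"],s["ft_torque"],s["width"])
cv2.imwrite("pics/t4.png",cv2.resize(d["color"][180:310,150:420,::-1],None,fx=2.9,fy=2.9))
E
```

```text
[ 0.51030879 -0.07171527  0.08477963] 1.4230337934686943 [-0.33801785  0.04526582  2.43401916] [-0.09089342  0.10137892 -0.0587044 ] 0.023917044726880728
[ 0.510305  -0.0716886  0.0847976] 1.4230161589727237 [-0.08505232 -0.42492796  3.73370625] [-0.11172029  0.09774819 -0.01141836] 0.02364719367357817
[ 0.51033421 -0.07170231  0.08479021] 1.422974433018178 [-0.94366392 -0.6866292   3.35020903] [-0.13315433  0.09586725 -0.01613354] 0.02404322250906042
[ 0.51033487 -0.07168941  0.0847695 ] 1.4230166634501815 [-0.44468872 -0.7467745   3.23601696] [-0.12993595  0.11221866  0.01612172] 0.0238833507142826
```

View pics/t4.png

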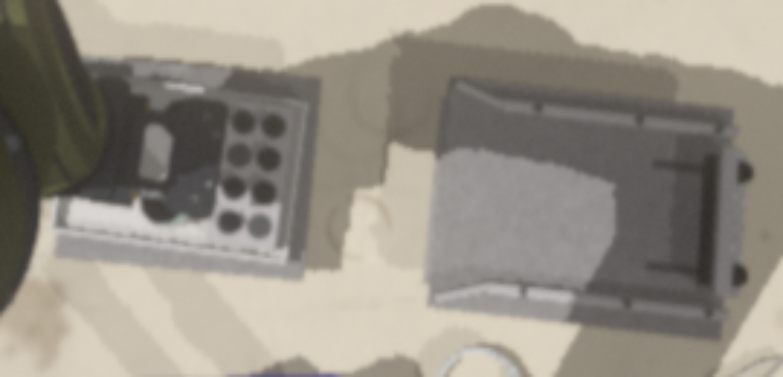

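Call:
{"api": "move_arm", "payload": {
  "rows": [
    {"x": -0.002,"y": 0.0005,"z": -0.0002,"roll": 0},
    {"x": -0.006,"y": 0.001,"z": -0.0008,"roll": -0.15},
    {"x": -0.011,"y": 0.001,"z": -0.0015,"roll": -0.35},
    {"x": -0.017,"y": 0.001,"z": -0.0022,"roll": -0.6},
    {"x": -0.023,"y": 0.001,"z": -0.0029,"roll": -0.8},
    {"x": -0.029,"y": 0.001,"z": -0.0034,"roll": -1.0},
    {"x": -0.034,"y": 0.001,"z": -0.0038,"roll": -1.15},
    {"x": -0.036,"y": 0.001,"z": -0.0039,"roll": -1.15}
  ]
}}

```text
time: 6.05
position: [0.5107, -0.1063, 0.0848]
orientation: [-1.575, -0.002, 1.445]
ft_force: [0.7, 3.5, 10.9]
width: 0.0237
```

```bash
python3 - <<'E'
from h import *
for i in range(4):
    d=read_camera("top");s=state();print(s["position"].round(4),s["orientation"].round(4),s["ft_force"].round(1),s["ft_torque"].round(2),s["width"])
cv2.imwrite("pics/t5.png",d["color"][:,:,::-1])
cv2.imwrite("pics/t5c.png",cv2.resize(d["color"][190:290,155:285,::-1],None,fx=6,fy=6,interpolation=cv2.INTER_CUBIC))
d=read_camera("side");cv2.imwrite("pics/s5.png",cv2.resize(d["color"][100:300,150:400,::-1],None,fx=3,fy=3))
E
```

```text
[ 0.5106 -0.1066  0.0847] [-1.5745 -0.0022  1.4445] [-0.3  2.5 11.3] [0.37 0.12 0.04] 0.024063232061763837
[ 0.5106 -0.1065  0.0848] [-1.5745 -0.002   1.4446] [-0.8  0.8 10.7] [ 0.38  0.03 -0.01] 0.023620411652340172
[ 0.5106 -0.1065  0.0848] [-1.5746 -0.002   1.4446] [ 0.4  1.8 10.2] [0.3  0.09 0.  ] 0.02369466016620514
[ 0.5106 -0.1066  0.0848] [-1.5745 -0.0018  1.4446] [ 0.1  1.2 10.6] [ 0.36  0.03 -0.01] 0.023800988984007197
```

View pics/t5c.png

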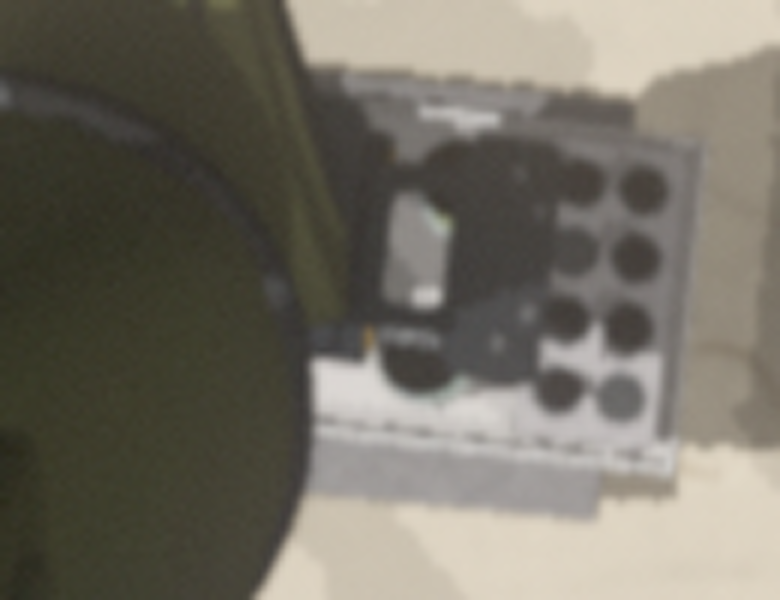

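View pics/s5.png

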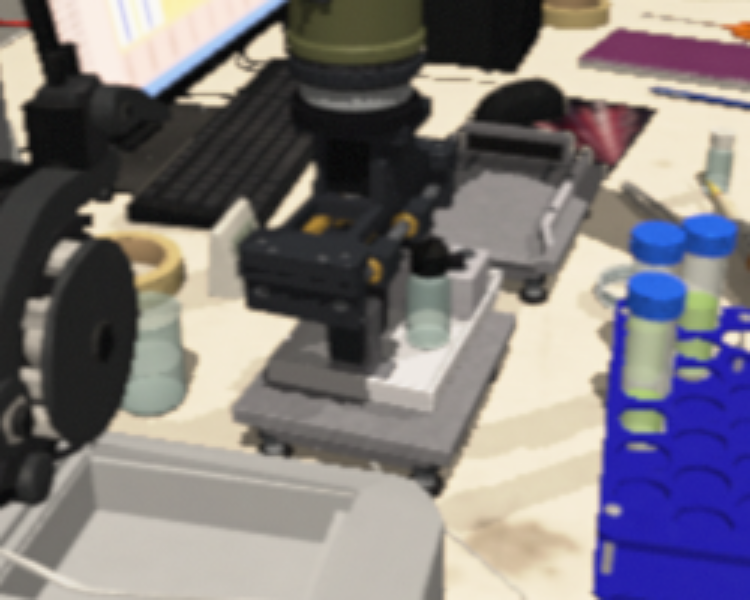

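```bash
python3 - <<'E'
from h import *
d=top()
def T1(U,V,z):return ray(d,155+(U+.5)/6-.5,190+(V+.5)/6-.5,z)
nl=T1(702,140,.061);nr=T1(672,474,.061);e=T1(315,425,.061)
print(nl,nr,(nl+nr)/2,np.linalg.norm(nl-nr))
print(np.arctan2(*(nr-e)[1::-1]),np.arctan2(*(nl-nr)[1::-1])-np.pi/2)
m=(nl+nr)/2;print("axis x at nose",.4842+(m[1]+.304)*.1284, m[0])
E
```

```text
[ 0.54734231 -0.24799723  0.061     ] [ 0.43901365 -0.23607781  0.061     ] [ 0.49317798 -0.24203752  0.061     ] 0.10898243156518644
-1.7192230531308372 -1.6803856756691795
axis x at nose 0.49215598283149437 0.4931779778129133
```

Call:
{"api": "move_arm", "payload": {
  "rows": [
    {"x": -0.003,"y": 0,"z": 0.0001,"roll": 0},
    {"x": -0.008,"y": 0,"z": 0.0003,"roll": 0},
    {"x": -0.015,"y": 0,"z": 0.0005,"roll": 0},
    {"x": -0.023,"y": 0,"z": 0.0007,"roll": 0},
    {"x": -0.031,"y": 0,"z": 0.0009,"roll": 0},
    {"x": -0.039,"y": 0,"z": 0.001,"roll": 0},
    {"x": -0.045,"y": 0,"z": 0.001,"roll": 0},
    {"x": -0.048,"y": 0,"z": 0.001,"roll": 0}
  ]
}}

```text
time: 7.35
position: [0.5036, -0.154, 0.0848]
orientation: [-1.575, -0.002, 1.445]
ft_force: [1.1, 3.5, 11.0]
width: 0.0236
```

```bash
python3 - <<'E'
from h import *
for i in range(4):
    d=read_camera("top");s=state();print(s["position"].round(4),s["orientation"].round(4),s["ft_force"].round(1),s["ft_torque"].round(2),s["width"])
cv2.imwrite("pics/t6.png",d["color"][:,:,::-1])
cv2.imwrite("pics/t6c.png",cv2.resize(d["color"][190:310,190:320,::-1],None,fx=5,fy=5,interpolation=cv2.INTER_CUBIC))
d=read_camera("side");cv2.imwrite("pics/s6.png",cv2.resize(d["color"][100:300,150:400,::-1],None,fx=3,fy=3))
E
```

```text
[ 0.5035 -0.1544  0.0848] [-1.5746 -0.0017  1.4443] [0.4 2.2 9.9] [0.45 0.01 0.04] 0.023965597979279864
[ 0.5035 -0.1544  0.0848] [-1.5746e+00 -1.5000e-03  1.4442e+00] [ 0.7  2.1 10. ] [0.28 0.01 0.04] 0.02373417388323016
[ 0.5035 -0.1544  0.0848] [-1.5746e+00 -1.4000e-03  1.4443e+00] [ 0.7  1.7 10.1] [0.27 0.06 0.  ] 0.023094273775890902
[ 0.5035 -0.1544  0.0848] [-1.5745e+00 -1.3000e-03  1.4444e+00] [ 0.   2.3 10.2] [ 0.28  0.05 -0.05] 0.02372094277358892
```

View pics/t6c.png

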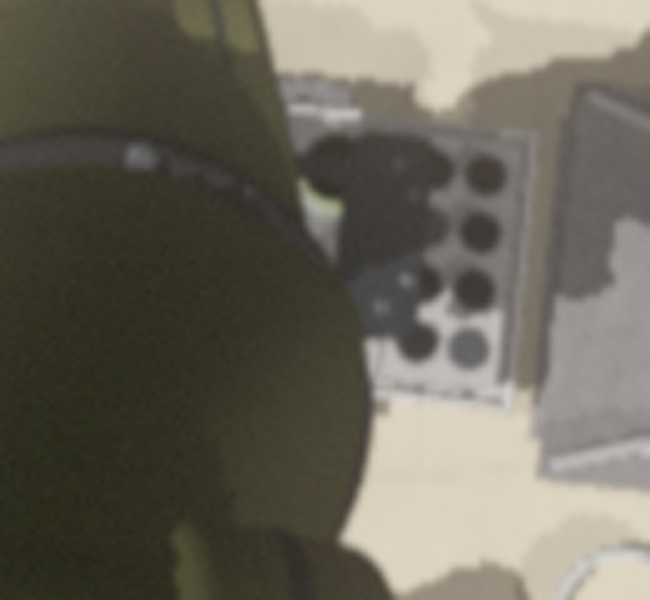

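View pics/s6.png

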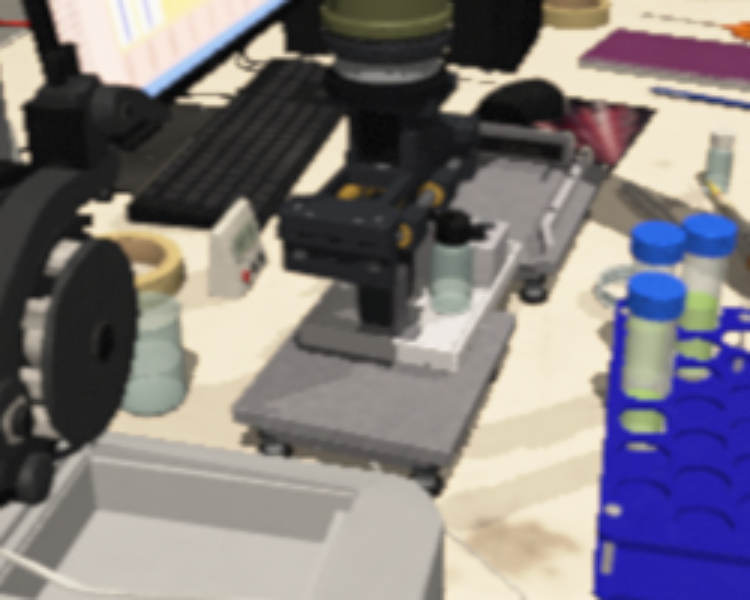

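Call:
{"api": "move_arm", "payload": {
  "rows": [
    {"x": -0.003,"y": 0,"z": 0,"roll": 0},
    {"x": -0.008,"y": 0,"z": 0,"roll": 0},
    {"x": -0.014,"y": 0,"z": 0,"roll": 0},
    {"x": -0.02,"y": 0,"z": 0,"roll": 0},
    {"x": -0.026,"y": 0,"z": 0,"roll": 0},
    {"x": -0.031,"y": 0,"z": 0,"roll": 0},
    {"x": -0.034,"y": 0,"z": 0,"roll": 0},
    {"x": -0.035,"y": 0,"z": 0,"roll": 0}
  ]
}}

```text
time: 8.6
position: [0.4993, -0.1884, 0.0849]
orientation: [-1.575, -0.002, 1.445]
ft_force: [1.0, 2.5, 10.7]
width: 0.0238
```

```bash
python3 - <<'E'
from h import *
for i in range(4):
    d=read_camera("top");s=state();print(s["position"].round(4),s["orientation"].round(4),s["ft_force"].round(1),s["ft_torque"].round(2),s["width"])
cv2.imwrite("pics/t7c.png",cv2.resize(d["color"][190:310,220:350,::-1],None,fx=5,fy=5,interpolation=cv2.INTER_CUBIC))
d=read_camera("side");cv2.imwrite("pics/s7.png",cv2.resize(d["color"][100:300,150:400,::-1],None,fx=3,fy=3))
E
```

```text
[ 0.4993 -0.1884  0.0848] [-1.5749 -0.0022  1.4448] [ 0.5  2.8 11.8] [ 0.75 -0.03  0.01] 0.02373732754591705
[ 0.4993 -0.1884  0.0849] [-1.5749 -0.0021  1.4448] [ 0.4  2.8 10.5] [ 0.72  0.06 -0.02] 0.02344498021574797
[ 0.4993 -0.1884  0.0848] [-1.5749 -0.0021  1.4448] [ 0.7  2.1 11.8] [ 0.67 -0.05 -0.05] 0.024060695939952293
[ 0.4993 -0.1884  0.0848] [-1.5748 -0.002   1.4449] [ 0.6  2.6 10.3] [ 0.71 -0.05  0.  ] 0.023561859940860404
```

View pics/t7c.png

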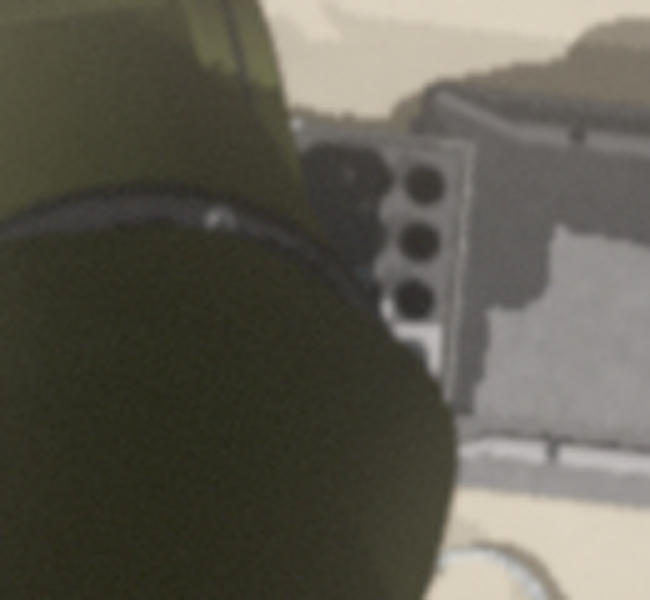

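View pics/s7.png

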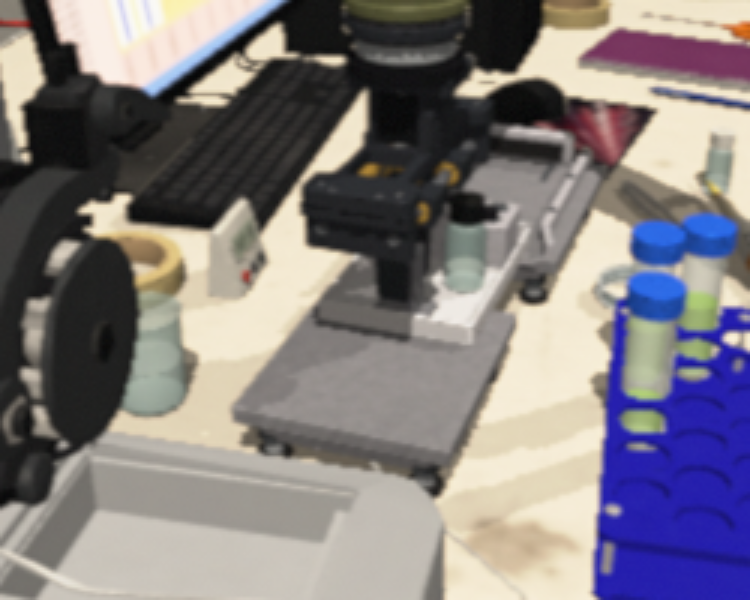

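Call:
{"api": "move_arm", "payload": {
  "rows": [
    {"x": -0.003,"y": 0,"z": 0.0001,"roll": 0},
    {"x": -0.008,"y": 0,"z": 0.0003,"roll": 0},
    {"x": -0.014,"y": 0,"z": 0.0003,"roll": 0},
    {"x": -0.02,"y": 0,"z": 0.0003,"roll": 0},
    {"x": -0.026,"y": 0,"z": 0.0003,"roll": 0},
    {"x": -0.032,"y": 0,"z": 0.0003,"roll": 0},
    {"x": -0.037,"y": 0,"z": 0.0003,"roll": 0},
    {"x": -0.039,"y": 0,"z": 0.0003,"roll": 0}
  ]
}}

```text
time: 9.85
position: [0.4939, -0.2273, 0.0847]
orientation: [-1.574, -0.002, 1.444]
ft_force: [0.8, 3.1, 10.7]
width: 0.0234
```

```bash
python3 - <<'E'
from h import *
for i in range(4):
    d=read_camera("top");s=state();print(s["position"].round(4),s["orientation"].round(4),s["ft_force"].round(1),s["ft_torque"].round(2),s["width"])
cv2.imwrite("pics/t8c.png",cv2.resize(d["color"][190:310,250:380,::-1],None,fx=5,fy=5,interpolation=cv2.INTER_CUBIC))
d=read_camera("side");cv2.imwrite("pics/s8.png",cv2.resize(d["color"][100:300,150:400,::-1],None,fx=3,fy=3))
E
```

```text
[ 0.4938 -0.2275  0.0847] [-1.5744 -0.0018  1.4443] [-0.   1.5 10.1] [ 0.79 -0.02 -0.02] 0.023416091268537876
[ 0.4939 -0.2275  0.0847] [-1.5744 -0.0017  1.4443] [1.4 1.2 9.8] [0.71 0.   0.01] 0.023757104793565863
[ 0.4938 -0.2275  0.0847] [-1.5744 -0.0016  1.4444] [1.3 2.3 9. ] [ 0.77 -0.03 -0.  ] 0.023523543879777144
[ 0.4938 -0.2275  0.0847] [-1.5744e+00 -1.5000e-03  1.4443e+00] [-0.3  1.7 10.2] [ 0.75 -0.01 -0.01] 0.023675732427959638
```

View pics/t8c.png

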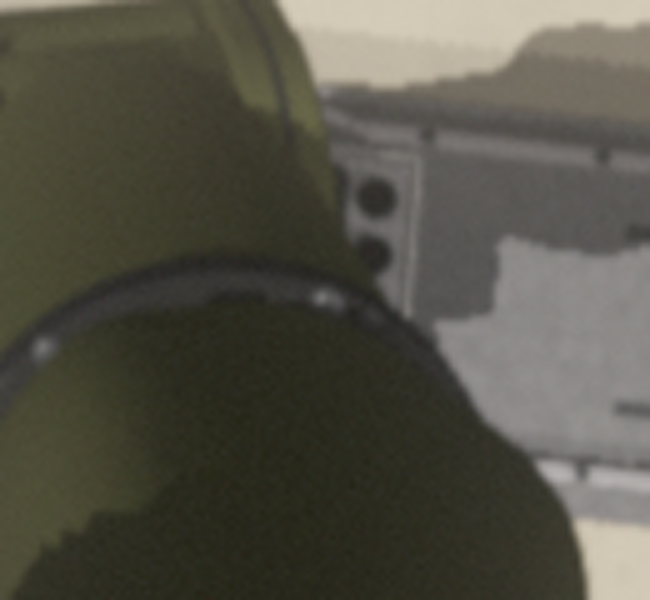

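View pics/s8.png

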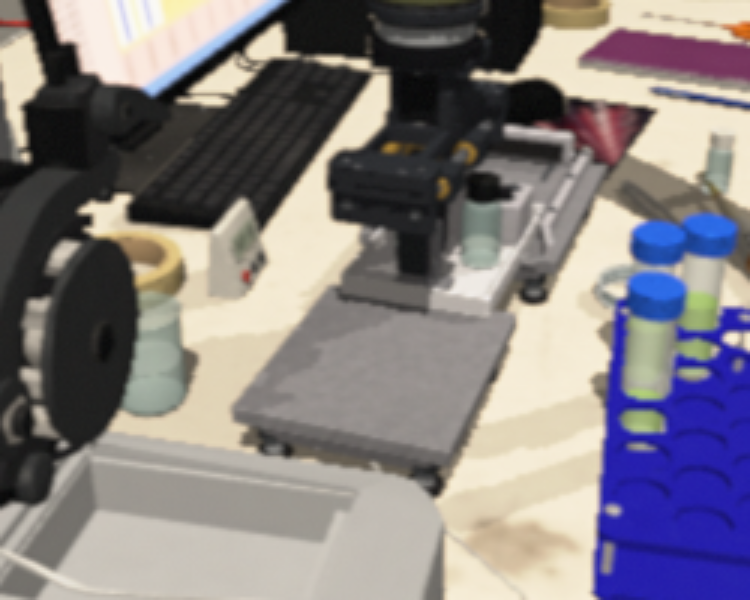

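Call:
{"api": "move_arm", "payload": {
  "rows": [
    {"x": -0.003,"y": 0,"z": 0,"roll": 0},
    {"x": -0.008,"y": -0.0004,"z": 0,"roll": 0},
    {"x": -0.014,"y": -0.0009,"z": 0,"roll": 0},
    {"x": -0.02,"y": -0.0012,"z": 0,"roll": 0},
    {"x": -0.026,"y": -0.0012,"z": 0,"roll": 0},
    {"x": -0.032,"y": -0.0012,"z": 0,"roll": 0},
    {"x": -0.037,"y": -0.0012,"z": 0,"roll": 0},
    {"x": -0.039,"y": -0.0012,"z": 0,"roll": 0}
  ]
}}

```text
time: 11.1
position: [0.4867, -0.2678, 0.0846]
orientation: [-1.57, -0.0, 1.442]
ft_force: [0.1, 0.3, -4.2]
width: 0.0236
```

```bash
python3 - <<'E'
from h import *
for i in range(4):
    d=read_camera("top");s=state();print(s["position"].round(4),s["orientation"].round(4),s["ft_force"].round(1),s["ft_torque"].round(2),s["width"])
d=read_camera("side");cv2.imwrite("pics/s9.png",cv2.resize(d["color"][100:260,220:380,::-1],None,fx=4,fy=3.6))
E
```

```text
[ 0.4867 -0.2679  0.0846] [-1.5702e+00  2.0000e-04  1.4424e+00] [ 0.9 -0.2 -4.1] [ 0.35 -0.13  0.02] 0.02349839093450763
[ 0.4867 -0.2677  0.0847] [-1.5702e+00  1.0000e-04  1.4426e+00] [-0.1 -0.2 -5.2] [ 0.31 -0.11 -0.02] 0.024098379122462082
[ 0.4868 -0.2674  0.0847] [-1.5702e+00 -1.0000e-04  1.4429e+00] [ 0.  -0.2 -5.2] [ 0.36 -0.06 -0.01] 0.023870871812181352
[ 0.4869 -0.2672  0.0847] [-1.5703e+00 -2.0000e-04  1.4431e+00] [-0.6 -0.3 -4.8] [ 0.38 -0.06  0.01] 0.023925381686089583
```

View pics/s9.png

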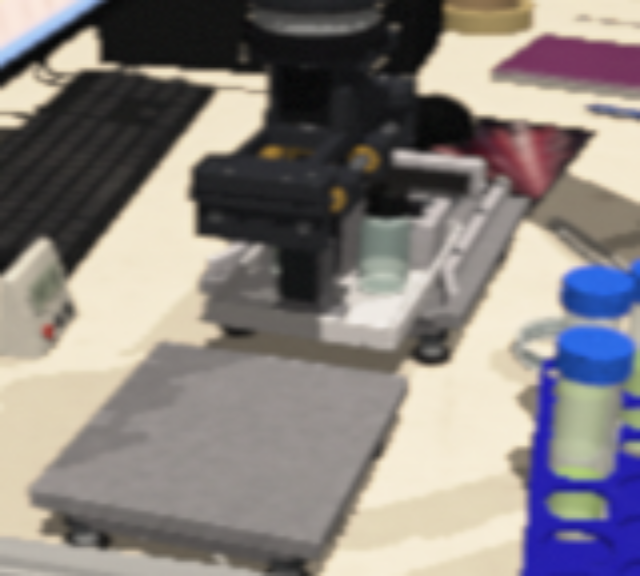

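Call:
{"api": "move_arm", "payload": {
  "rows": [
    {"x": 0,"y": 0.0004,"z": 0,"roll": 0},
    {"x": 0,"y": 0.0008,"z": 0,"roll": 0},
    {"x": 0,"y": 0.0008,"z": 0,"roll": 0},
    {"x": 0,"y": 0.0008,"z": 0,"roll": 0}
  ]
}}

```text
time: 11.85
position: [0.4872, -0.2672, 0.0843]
orientation: [-1.571, -0.0, 1.443]
ft_force: [-0.6, 0.8, -2.3]
width: 0.0235
```

```bash
python3 - <<'E'
from h import *
for i in range(4):
    d=read_camera("top");s=state();print(s["position"].round(4),s["orientation"].round(4),s["ft_force"].round(1),s["ft_torque"].round(2),s["width"])
cv2.imwrite("pics/t10c.png",cv2.resize(d["color"][190:310,280:420,::-1],None,fx=5,fy=5,interpolation=cv2.INTER_CUBIC))
E
```

```text
[ 0.4873 -0.2672  0.0842] [-1.5711e+00 -1.0000e-04  1.4435e+00] [-0.6  0.8 -2.2] [ 0.26 -0.02  0.01] 0.023630092167108718
[ 0.4873 -0.2672  0.0842] [-1.5711e+00 -1.0000e-04  1.4433e+00] [-0.4  0.8 -1.4] [ 0.3   0.1  -0.09] 0.023872850347384907
[ 0.4873 -0.2672  0.0842] [-1.5712e+00 -1.0000e-04  1.4434e+00] [-1.   1.3 -1.2] [ 0.27  0.01 -0.01] 0.023964094535758103
[ 0.4873 -0.2672  0.0842] [-1.5712e+00 -1.0000e-04  1.4434e+00] [-0.6  0.7 -2. ] [ 0.24 -0.03 -0.05] 0.023836216101872098
```

View pics/t10c.png

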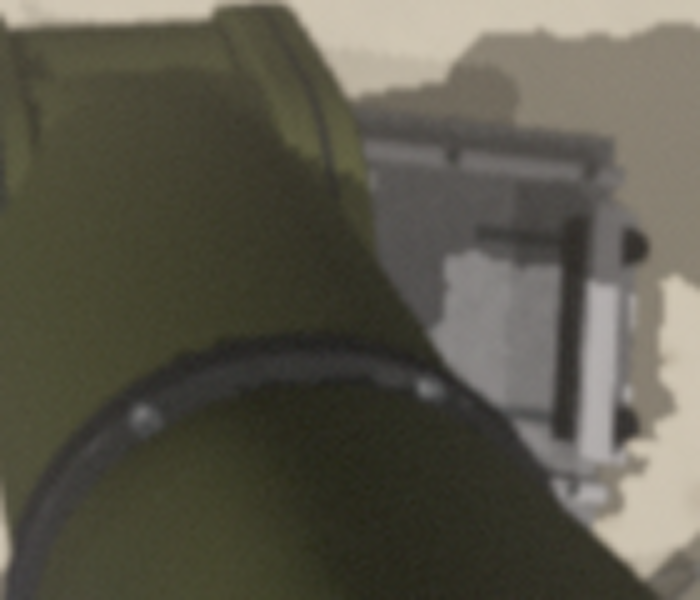

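Call:
{"api": "move_arm", "payload": {
  "rows": [
    {"x": -0.002,"y": 0.0003,"z": -0.0003,"roll": 0},
    {"x": -0.006,"y": 0.0005,"z": -0.0006,"roll": 0},
    {"x": -0.012,"y": 0.0005,"z": -0.001,"roll": 0},
    {"x": -0.018,"y": 0.0005,"z": -0.001,"roll": 0},
    {"x": -0.024,"y": 0.0005,"z": -0.001,"roll": 0},
    {"x": -0.03,"y": 0.0005,"z": -0.001,"roll": 0},
    {"x": -0.034,"y": 0.0005,"z": -0.001,"roll": 0},
    {"x": -0.036,"y": 0.0005,"z": -0.001,"roll": 0}
  ]
}}

```text
time: 13.05
position: [0.484, -0.3039, 0.0841]
orientation: [-1.572, 0.0, 1.443]
ft_force: [0.3, 2.4, 5.4]
width: 0.0233
```

```bash
python3 - <<'E'
from h import *
for i in range(4):
    d=read_camera("top");s=state();print(s["position"].round(4),s["orientation"].round(4),s["ft_force"].round(1),s["ft_torque"].round(2),s["width"], "axis x",round(.4842+(s["position"][1]+.304)*.1284,4))
E
```

```text
[ 0.4839 -0.3042  0.0841] [-1.5723e+00  5.0000e-04  1.4424e+00] [0.3 1.4 6.2] [ 0.34 -0.01  0.01] 0.023717356572881553 axis x 0.4842
[ 0.484  -0.3042  0.0841] [-1.5723e+00  7.0000e-04  1.4425e+00] [0.8 1.7 4. ] [0.33 0.07 0.01] 0.023511170821345004 axis x 0.4842
[ 0.4839 -0.3042  0.0841] [-1.5723e+00  7.0000e-04  1.4424e+00] [-0.3  2.2  5.7] [ 0.32 -0.07  0.  ] 0.02339007049641432 axis x 0.4842
[ 0.484  -0.3042  0.0841] [-1.5723e+00  8.0000e-04  1.4425e+00] [-0.   1.4  5.1] [ 0.29 -0.07 -0.01] 0.023910197546689726 axis x 0.4842
```

Call:
{"api": "move_arm", "payload": {
  "rows": [
    {"x": -0.002,"y": 0,"z": 0,"roll": 0},
    {"x": -0.006,"y": 0,"z": 0,"roll": 0},
    {"x": -0.011,"y": 0,"z": 0,"roll": 0},
    {"x": -0.016,"y": 0,"z": 0,"roll": 0},
    {"x": -0.019,"y": 0,"z": 0,"roll": 0},
    {"x": -0.021,"y": 0,"z": 0,"roll": 0}
  ]
}}

```text
time: 14.0
position: [0.4813, -0.3246, 0.0841]
orientation: [-1.572, 0.0, 1.443]
ft_force: [1.1, 3.0, 6.2]
width: 0.0235
```

Call:
{"api": "move_arm", "payload": {
  "rows": [
    {"x": -0.001,"y": 0,"z": 0,"roll": 0},
    {"x": -0.002,"y": 0,"z": 0,"roll": 0},
    {"x": -0.003,"y": 0,"z": 0,"roll": 0},
    {"x": -0.004,"y": 0,"z": 0,"roll": 0}
  ]
}}

```text
time: 14.5
position: [0.4808, -0.3283, 0.0841]
orientation: [-1.572, 0.0, 1.443]
ft_force: [0.4, 1.9, 5.7]
width: 0.0236
```

Call:
{"api": "move_arm", "payload": {
  "rows": [
    {"x": -0.001,"y": 0,"z": 0,"roll": 0},
    {"x": -0.002,"y": 0,"z": 0,"roll": 0},
    {"x": -0.003,"y": 0,"z": 0,"roll": 0},
    {"x": -0.004,"y": 0,"z": 0,"roll": 0}
  ]
}}

```text
time: 15.0
position: [0.4803, -0.3323, 0.0841]
orientation: [-1.572, 0.0, 1.443]
ft_force: [-0.4, 1.9, 5.3]
width: 0.0236
```

Call:
{"api": "move_arm", "payload": {
  "rows": [
    {"x": -0.001,"y": 0,"z": 0,"roll": 0},
    {"x": -0.002,"y": 0,"z": 0,"roll": 0},
    {"x": -0.003,"y": 0,"z": 0,"roll": 0}
  ]
}}

```text
time: 15.38
position: [0.4799, -0.3353, 0.0841]
orientation: [-1.572, 0.0, 1.443]
ft_force: [0.7, 2.3, 5.9]
width: 0.0236
```

Call:
{"api": "move_arm", "payload": {
  "rows": [
    {"x": -0.001,"y": 0,"z": 0,"roll": 0},
    {"x": -0.002,"y": 0,"z": 0,"roll": 0},
    {"x": -0.003,"y": 0,"z": 0,"roll": 0}
  ]
}}

```text
time: 15.75
position: [0.4795, -0.3383, 0.0841]
orientation: [-1.572, 0.0, 1.443]
ft_force: [0.0, 1.5, 4.8]
width: 0.0236
```

Call:
{"api": "move_arm", "payload": {
  "rows": [
    {"x": -0.001,"y": 0,"z": 0,"roll": 0},
    {"x": -0.002,"y": 0,"z": 0,"roll": 0},
    {"x": -0.003,"y": 0,"z": 0,"roll": 0}
  ]
}}

```text
time: 16.12
position: [0.4791, -0.3413, 0.0841]
orientation: [-1.572, 0.0, 1.443]
ft_force: [0.4, 3.0, 5.6]
width: 0.0235
```

Call:
{"api": "move_arm", "payload": {
  "rows": [
    {"x": -0.001,"y": 0,"z": 0,"roll": 0},
    {"x": -0.002,"y": 0,"z": 0,"roll": 0},
    {"x": -0.003,"y": 0,"z": 0,"roll": 0}
  ]
}}

```text
time: 16.5
position: [0.4787, -0.3442, 0.0841]
orientation: [-1.572, 0.0, 1.443]
ft_force: [-1.0, 2.5, 6.2]
width: 0.0238
```

Call:
{"api": "move_arm", "payload": {
  "rows": [
    {"x": -0.001,"y": 0,"z": 0,"roll": 0},
    {"x": -0.002,"y": 0,"z": 0,"roll": 0},
    {"x": -0.003,"y": 0,"z": 0,"roll": 0}
  ]
}}

```text
time: 16.88
position: [0.4785, -0.3455, 0.0841]
orientation: [-1.572, -0.002, 1.444]
ft_force: [0.6, 6.4, 8.1]
width: 0.0236
```

Call:
{"api": "move_arm", "payload": {
  "rows": [
    {"x": -0.0005,"y": 0,"z": 0,"roll": 0},
    {"x": -0.001,"y": 0,"z": 0,"roll": 0},
    {"x": -0.001,"y": 0,"z": 0,"roll": 0},
    {"x": -0.001,"y": 0,"z": 0,"roll": 0}
  ]
}}

```text
time: 17.38
position: [0.4786, -0.3455, 0.0841]
orientation: [-1.571, -0.003, 1.445]
ft_force: [1.5, 7.5, 7.4]
width: 0.0238
```

```bash
python3 - <<'E'
from h import *
for i in range(4):
    d=read_camera("wrist");s=state();print(s["position"].round(4),s["orientation"].round(4),s["ft_force"].round(1),s["ft_torque"].round(2),s["width"], "axis x",round(.4842+(s["position"][1]+.304)*.1284,4))
cv2.imwrite("pics/w11.png",cv2.resize(d["color"][:,:,::-1],None,fx=1.5,fy=1.5))
d=read_camera("side");cv2.imwrite("pics/s11.png",cv2.resize(d["color"][100:260,220:380,::-1],None,fx=4,fy=3.6))
E
```

```text
[ 0.4786 -0.3455  0.0841] [-1.5714 -0.0031  1.4447] [0.5 8.  7.3] [ 1.3   0.05 -0.09] 0.02363707474336743 axis x 0.4789
[ 0.4786 -0.3455  0.0841] [-1.5714 -0.0031  1.4447] [-0.7  7.   7.1] [ 1.3  -0.01 -0.05] 0.023434390155278914 axis x 0.4789
[ 0.4786 -0.3455  0.0841] [-1.5714 -0.0032  1.4447] [0.4 7.6 8.1] [ 1.28  0.06 -0.03] 0.023904525309631365 axis x 0.4789
[ 0.4786 -0.3455  0.0841] [-1.5714 -0.0031  1.4447] [-0.4  7.2  8.7] [1.28 0.02 0.02] 0.023422568333918214 axis x 0.4789
```

View pics/w11.png

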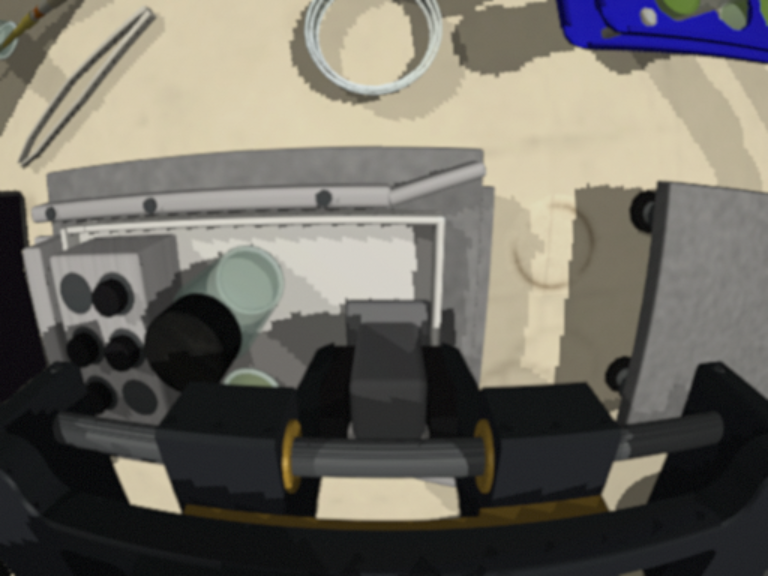

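View pics/s11.png

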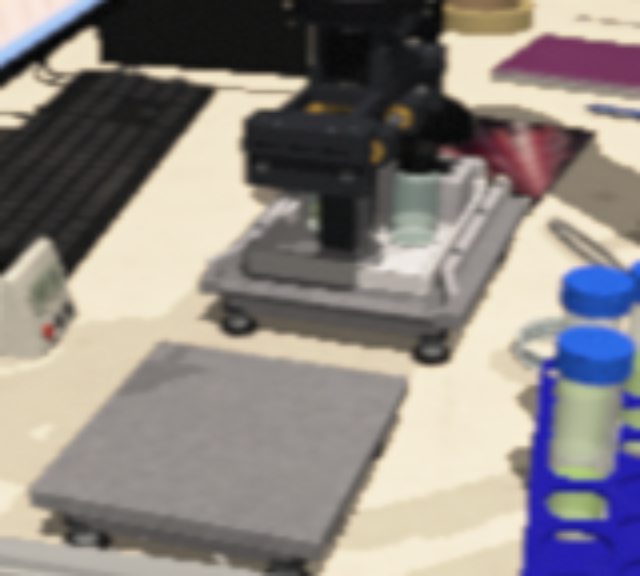

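The tray is inside the guides (left guide along row ~200, tray rim along row ~222) with its tail past the mouth, both vials are upright, and about 7.5 N is on the stop. One firmer push, then release.

Call:
{"api": "move_arm", "payload": {
  "rows": [
    {"x": -0.0005,"y": 0,"z": 0,"roll": 0},
    {"x": -0.001,"y": 0,"z": 0,"roll": 0},
    {"x": -0.0013,"y": 0,"z": 0,"roll": 0},
    {"x": -0.0013,"y": 0,"z": 0,"roll": 0},
    {"x": -0.0013,"y": 0,"z": 0,"roll": 0}
  ]
}}

```text
time: 18.25
position: [0.4786, -0.3456, 0.0841]
orientation: [-1.571, -0.005, 1.446]
ft_force: [-0.0, 10.2, 8.0]
width: 0.0235
```

Call:
{"api": "move_arm", "payload": {
  "rows": [
    {"x": 0,"y": -0.0005,"z": 0,"roll": 0},
    {"x": 0,"y": -0.001,"z": 0,"roll": 0},
    {"x": 0,"y": -0.001,"z": 0,"roll": 0}
  ]
}}

```text
time: 18.62
position: [0.4784, -0.3456, 0.0842]
orientation: [-1.571, -0.005, 1.446]
ft_force: [1.4, 9.0, 2.2]
width: 0.0237
```

Call:
{"api": "move_arm", "payload": {
  "rows": [
    {"x": 0,"y": 0,"z": 0,"roll": 0},
    {"x": 0,"y": 0,"z": 0,"roll": 0},
    {"x": 0,"y": 0,"z": 0,"roll": 0},
    {"x": 0,"y": 0,"z": 0,"roll": 0},
    {"x": 0,"y": 0,"z": 0,"roll": 0}
  ],
  "fingers": 0.5
}}

```text
time: 19.25
position: [0.4776, -0.3493, 0.0846]
orientation: [-1.571, 0.0, 1.443]
ft_force: [-0.7, 0.5, -0.3]
width: 0.0439
```

```bash
python3 - <<'E'
from h import *
s=state();print(s["position"].round(4),s["orientation"].round(4),s["ft_force"].round(1),s["width"])
d=read_camera("wrist");cv2.imwrite("pics/w12.png",cv2.resize(d["color"][:,:,::-1],None,fx=1.5,fy=1.5))
E
```

```text
[ 0.4776 -0.3493  0.0846] [-1.5708e+00  2.0000e-04  1.4430e+00] [-0.7  0.5 -0.3] 0.043897462418411644
```

View pics/w12.png

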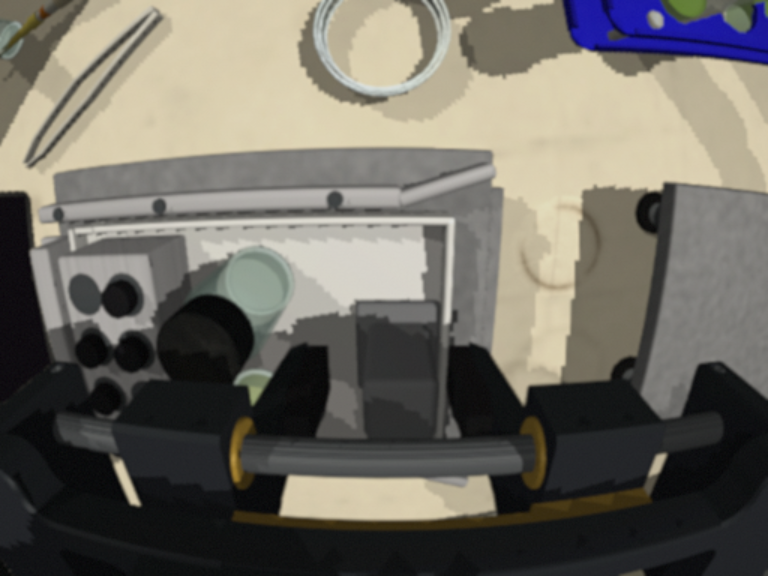

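Released; the post (columns 357–438) is clear of both fingers (328, 448). I'll shift 3 mm back and lift straight up.

Call:
{"api": "move_arm", "payload": {
  "rows": [
    {"x": 0.002,"y": 0,"z": 0,"roll": 0},
    {"x": 0.003,"y": -0.005,"z": 0,"roll": 0},
    {"x": 0.003,"y": -0.015,"z": 0,"roll": 0},
    {"x": 0.003,"y": -0.03,"z": 0,"roll": 0},
    {"x": 0.003,"y": -0.05,"z": 0,"roll": 0},
    {"x": 0.003,"y": -0.075,"z": 0,"roll": 0},
    {"x": 0.003,"y": -0.1,"z": 0,"roll": 0},
    {"x": 0.003,"y": -0.12,"z": 0,"roll": 0}
  ]
}}

```text
time: 20.3
position: [0.4783, -0.3463, 0.2069]
orientation: [-1.573, 0.001, 1.443]
ft_force: [0.0, -0.3, 0.7]
width: 0.044
```

Call:
{"api": "move_arm", "payload": {
  "rows": [
    {"x": 0.03,"y": -0.02,"z": 0.0,"roll": 0},
    {"x": 0.07,"y": -0.04,"z": 0.0,"roll": 0},
    {"x": 0.11,"y": -0.05,"z": 0.01,"roll": 0},
    {"x": 0.15,"y": -0.05,"z": 0.02,"roll": 0},
    {"x": 0.19,"y": -0.05,"z": 0.03,"roll": 0},
    {"x": 0.23,"y": -0.05,"z": 0.04,"roll": 0},
    {"x": 0.25,"y": -0.05,"z": 0.05,"roll": 0},
    {"x": 0.25,"y": -0.05,"z": 0.05,"roll": 0}
  ]
}}

```text
time: 21.3
position: [0.4601, -0.0903, 0.2557]
orientation: [-1.572, -0.0, 1.447]
ft_force: [-0.1, -0.4, -0.1]
width: 0.0438
```

```bash
python3 - <<'E'
from h import *
s=state();print(s["time"],s["position"].round(4),s["ft_force"].round(1),s["width"])
d=read_camera("top");cv2.imwrite("pics/t13.png",cv2.resize(d["color"][130:310,170:430,::-1],None,fx=3,fy=3,interpolation=cv2.INTER_CUBIC))
d=read_camera("side");cv2.imwrite("pics/s13.png",cv2.resize(d["color"][100:260,170:380,::-1],None,fx=3.7,fy=3.7))
E
```

```text
21.3 [ 0.4601 -0.0903  0.2557] [-0.1 -0.4 -0.1] 0.043813488156370366
```

View pics/t13.png

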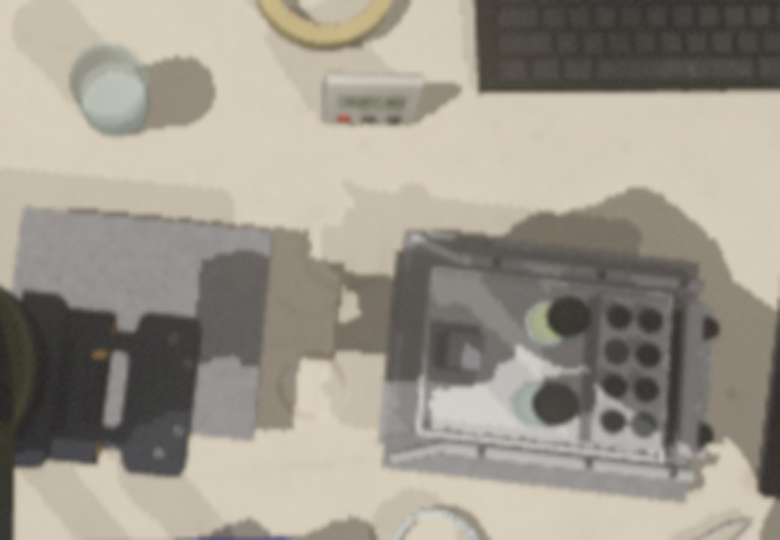

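View pics/s13.png

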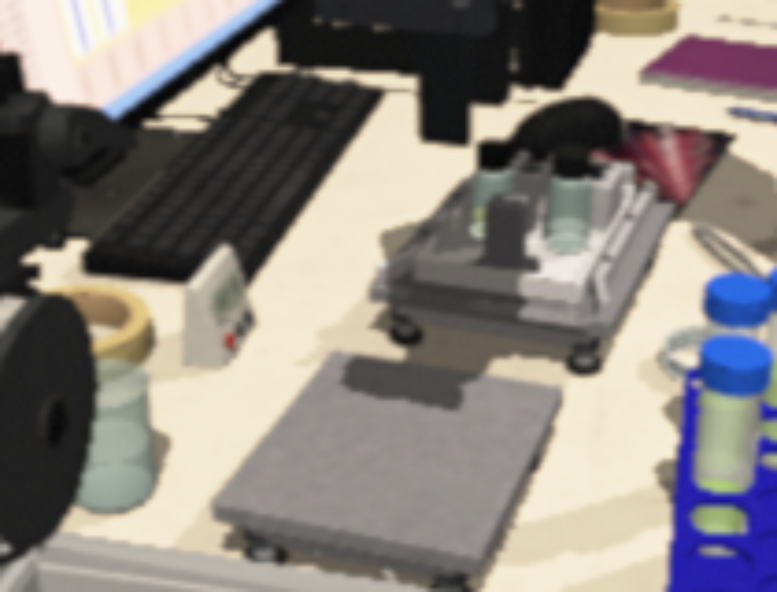

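```bash
python3 - <<'E'
from h import *
d=read_camera("top");cv2.imwrite("pics/t14.png",cv2.resize(d["color"][200:300,300:420,::-1],None,fx=6,fy=6,interpolation=cv2.INTER_CUBIC))
E
```

```text
(no output)
```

View pics/t14.png

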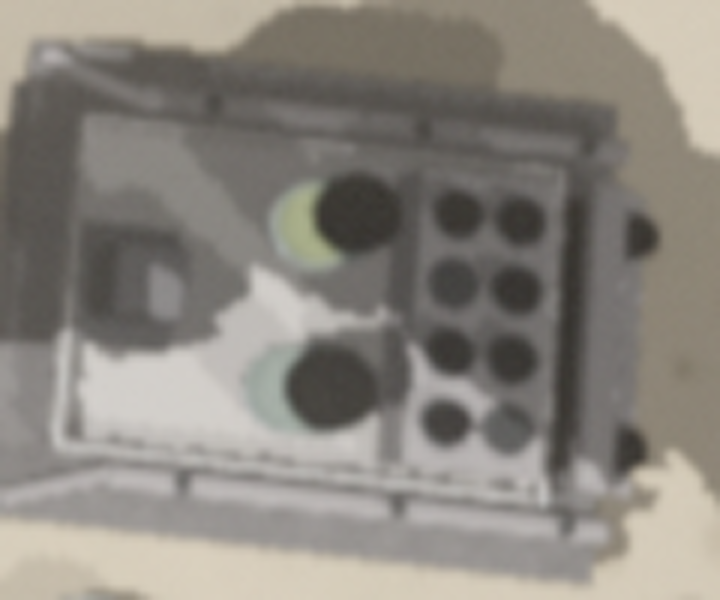

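```bash
python3 - <<'E'
from h import *
d=top()
def T(U,V,z):return ray(d,300+(U+.5)/6-.5,200+(V+.5)/6-.5,z)
nl=T(568,167,.061);nr=T(546,500,.061);tr=T(58,443,.061);tl=T(78,112,.061)
print((nl+nr)/2,(tl+tr)/2,np.linalg.norm(nl-nr),np.linalg.norm((nl+nr-tl-tr)/2)); a=nr-tr;print(np.arctan2(a[1],a[0]))
hand_in()
E
```

```text
[ 0.46196491 -0.4830499   0.061     ] [ 0.48220165 -0.32377661  0.061     ] 0.10830405191656854 0.16055375007098385
-1.6993969140006364
the job is handed in; nothing more can be done
```

The tray is in the dock with its nose against the end stop, the gripper is off it, and the job was handed in at about 21 s.

I pinched the grip post fore and aft and took out the tray's roughly 3 mm offset and 0.02 rad skew on the stand. It then slid across the gap with about 10 N holding the tail down. Past the throat I felt for the stop in 3–4 mm steps and met it with the nose about 183 mm inside the mouth. The final push was about 10 N, before I eased the downforce, released and lifted clear.

**Final position:** the last pictures put the nose at (0.462, -0.483), within 2 mm of where contact was felt. Tray yaw is -1.699 against the dock's -1.6985, with the nose rim right against the dark pad.

**Everything else:** both vials are standing. The beaker and timer look unmoved. The wrist force after letting go was about 0.

**Off nominal:**
- **Tail lifted briefly:** as it left the stand, the gripper bore up to about 5 N of the tray's weight for around 1 s, because the dock is slightly lower. I lowered it and the tray slid again.
- **Sideways drift:** at the same moment the tray was about 2 mm off the dock's axis, with no side force, and I corrected it.
- **Refused moves:** the first descent calls were refused for lacking "roll" and moved nothing.

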